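Put the matching lids on the kitchen canisters

ROBOT

A 6-joint arm with a two-finger parallel gripper is mounted at the origin on the work surface. World frame = base frame: x ahead of the robot, y to its left, z up, the work surface at z = 0. Lengths are in m, angles in rad, forces in N, time in s.
With the tool pointing down it reaches from about 0.275 to 0.775 m from the base axis. Payload 14.6 kg.
Tool frame: the origin (TCP) lies at the very end of the fingers, on their centre line; the grasp point (between the pads) lies 19 mm behind it; z points along the fingers, y is the line along which they close (so a half turn about z gives the same grasp; the last joint's range is limited). The gripper opens to 85 mm and grips with 20 to 120 N. Pads are 22 mm wide; open, the fingers measure 114 mm over their backs; the gripper's body (76 mm by 85 mm) begins 54 mm behind the grasp point. The pads swing forward as they close: fully open they stand 13 mm farther back than shut.
Start: joints at [1.109, 0.263, -0.048, 1.259, 0, 1.415], TCP at [0.159, 0.5, 0.231] pointing down, gripper open.
Joint ranges: [-2.65, 2.65], [-0.89, 1.7], [-1.18, 1.37], [-2.13, 2.11], [-1.35, 1.29], [-3.14, 3.14]. Speed limits (rad/s): [1.89, 1.89, 2.57, 2.79, 3.14, 3.14].

INTERFACE

Orientations are given as a unit quaternion [x, y, z, w].
In Python, from workcell import arm, eyes, workorder gives the robot as it stands.
- The arm moves only by the tool move_arm, never from a script. Its argument "deltas" is one flat list of numbers, 7 for each row, row after row: the shift along the tool's x, y, z in mm, then the turn, a rotation vector about the tool's x, y, z in degrees, then the opening, from 0 (shut) to 1 (fully open). A call has 1 to 5 rows; each row is the pose to reach, as a shift and turn from the pose commanded when the call began, along the tool's axes at that moment; what a row does not reach only later rows make up. A row lasts 1/12 s, in which the tool goes at most 41.7 mm and 7.16 degrees, less where a joint would pass 70% of its speed; a pose out of reach is approached as far as the arm can. A call with a gripper value outside its range is refused whole. The fingers move at their own pace and stop on an object; "squeeze" is the grip in N (left out, the last holds). Time passes only in rows, so rows that repeat a pose let the fingers close. It gives the time, the measured TCP pose, the force, the opening and the grip force at its end, in the units of the state.
- arm.get_state(): the state, without advancing time (a new reading comes with each control period).
- eyes.get_image(name): name is "scene" or "top" or "wrist"; returns a dict with "frame" (420x560x3 uint8, red, green, blue), "vfov" (degrees; the focal length in pixels is half the picture's height over the tangent of half this angle, whatever the lens; pixels are square), "cx", "cy" (the principal point, pixels), "R" (3x3) and "t" (3): a world point X has camera coordinates R X + t. Camera axes: x right, y down, z forward; pixel columns grow to the right and rows downward; lengths in m; the calibration is good to about 2 mm. A picture is of the moment at which its call begins. There is no depth.
- workorder.close_job(): hands the job in; it is judged then, once.
The state is a dict: "time_s": time; "joint_positions": joint angles; "dq": joint speeds; "joint_torque": joint torques, N m; "ee_pos": TCP position; "tool_rot": TCP orientation; "contact_force": force on the tool from outside, world axes, zero at the start; "wrist_torque": the same for the moment, N m; "finger_gap": finger opening in m; "gripper_force": force on a finger pad.
Only numpy, scipy, OpenCV 4.12 (cv2) and the standard library are available. Lean on these libraries where they do the work, as an engineer would, in place of code of your own. Each camera call takes 0.05 s, during which the arm holds its last target. There are 200 camera calls.

TASK

The four washed storage canisters and their four steel lids stand mixed up on the kitchen counter: put each lid on the canister it belongs to by shape and size, squared up with it and lying flat and fully down on the rim. Set the lids down gently without dropping them, leave the canisters standing where they are, and do not disturb the mug and the sauce bottle.

Things in the scene. Friction and masses are not known exactly. Their poses are not given: they have to be found in the camera images.
- big_round_canister: Large round white ceramic canister, 100 mm across and 70 mm tall. Loose, 0.5 kg, open at the top, wall 5 mm; the lid's plug drops in with about 8 mm of play on every side and the plate then rests on the rim, so the seated lid's origin is 62 mm above the canister's origin. Origin: centre of its underside, z up.
- small_round_canister: Small round white ceramic canister, 72 mm across and 60 mm tall. Loose, 0.3 kg, open at the top, wall 5 mm; the lid's plug drops in with about 8 mm of play on every side and the plate then rests on the rim, so the seated lid's origin is 52 mm above the canister's origin. Origin: centre of its underside, z up.
- square_canister: Square white ceramic canister, 80 x 80 mm and 65 mm tall. Loose, 0.45 kg, open at the top, wall 5 mm; the lid's plug drops in with about 8 mm of play on every side and the plate then rests on the rim, so the seated lid's origin is 57 mm above the canister's origin. Origin: centre of its underside, z up. Its x and y axes are square to its sides.
- oblong_canister: Oblong (rectangular) white ceramic canister, 110 x 70 mm and 60 mm tall. Loose, 0.5 kg, open at the top, wall 5 mm; the lid's plug drops in with about 8 mm of play on every side and the plate then rests on the rim, so the seated lid's origin is 52 mm above the canister's origin. Origin: centre of its underside, z up. Its x axis runs along its long side.
- big_round_lid: Large round stainless steel lid, 0.13 to 0.22 kg. Starts right way up. From below: black plug 8 mm tall (74 mm across), steel plate 10 mm thick (108 mm across), black round knob, 24 mm across, 30 mm tall. Plate top 18 mm, handle top 48 mm above the origin. Origin: centre of the plug's underside, z up.
- small_round_lid: Small round stainless steel lid, 0.075 to 0.13 kg. Starts right way up. From below: black plug 8 mm tall (46 mm across), steel plate 10 mm thick (80 mm across), black round knob, 24 mm across, 30 mm tall. Plate top 18 mm, handle top 48 mm above the origin. Origin: centre of the plug's underside, z up.
- square_lid: Square stainless steel lid, 0.11 to 0.20 kg. Starts right way up. From below: black plug 8 mm tall (54 x 54 mm), steel plate 10 mm thick (88 x 88 mm), black bar handle, 45 mm long and 16 mm wide, 30 mm tall. Plate top 18 mm, handle top 48 mm above the origin. Origin: centre of the plug's underside, z up. Its x axis runs along the bar; the sides are square to x and y. It fits in any of the four quarter turns.
- oblong_lid: Oblong stainless steel lid, 0.13 to 0.24 kg. Starts right way up. From below: black plug 8 mm tall (84 x 44 mm), steel plate 10 mm thick (118 x 78 mm), black bar handle, 55 mm long and 16 mm wide, 30 mm tall. Plate top 18 mm, handle top 48 mm above the origin. Origin: centre of the plug's underside, z up. Its x axis runs along its long side and along the bar. It fits either way round (half turn).
- mug: Bystander: a blue ceramic mug, 80 mm across and 90 mm tall, beyond the work. Origin: centre of its underside.
- sauce_bottle: Bystander: an amber sauce bottle, 60 mm across and 170 mm tall, to the robot's right. Origin: centre of its underside.
Things that resemble listed ones, but are neither listed nor needed, are in the scene too. What is shaped like the oblong_lid but pink or purple is not meant.

How it is judged:
By the outcome, as a careful person would: the job done as asked, in the order asked, and still so for the second after the job is handed in, with the robot touching nothing.
It also fails if it takes over 115 s, if anything falls off the work surface, if the arm or the gripper's body presses on something with over 40 N, if the wrist force passes 120 N, or if a joint passes its speed limit or range.

## Working session

There is one attempt and no reset: what is moved stays moved. The work goes in short steps, Python scripts to look and compute and a tool call to move; the robot and the scene stay as the last step left them, time stands still between calls to the robot, and variables do not carry over. Pictures are saved under pics/ and viewed, at most 18 in all, crops included, and the job is handed in when it is done.

Besides the shell and the picture viewer there is one more tool, called after "Emit:" by a JSON object that holds its "fn" and its "kwargs". move_arm: Moves the arm, as the interface text tells. Its arguments: {"type":"object","properties":{"deltas":{"type":"array","items":{"type":"number"}},"squeeze":{"type":"number"}},"required":["deltas"]}

```bash
mkdir -p pics; ls
python3 - <<'E'
from workcell import arm, eyes
import cv2, numpy as np
s=arm.get_state(); print(s)
for n in ["scene","top","wrist"]:
    d=eyes.get_image(n); cv2.imwrite(f"pics/{n}0.png",d["frame"][:,:,::-1])
    np.savez(f"pics/{n}0.npz",**d)
    print(n,d["vfov"],d["cx"],d["cy"],np.round(d["R"],3).tolist(),np.round(d["t"],3))
E
```

```text
pics
{'time_s': 0.0, 'joint_positions': array([ 1.10870520e+00,  2.63500416e-01, -4.89582678e-02,  1.25941575e+00,
       -2.12829565e-05,  1.41551683e+00]), 'dq': array([-0.00135235,  0.00014248,  0.00035804, -0.00134949,  0.00159162,
       -0.00190677]), 'joint_torque': array([ 1.42396049e-03, -6.37620020e+01,  3.84562969e+01,  1.39528260e-02,
       -1.10845438e-04,  4.18797958e-05]), 'ee_pos': array([0.15842854, 0.50021617, 0.23082895]), 'tool_rot': array([ 1.52804802e-01,  9.88256243e-01, -5.16808300e-04, -1.53629658e-04]), 'contact_force': array([-0.51095318, -0.0825117 ,  0.12207902]), 'wrist_torque': array([ 0.00314775, -0.03338585, -0.01605797]), 'gripper_force': 0.0, 'finger_gap': 0.08527617148402557}
scene 47.61937887748175 280.9856465845026 208.27112203284918 [[-0.217, 0.976, 0.01], [0.573, 0.136, -0.809], [-0.791, -0.17, -0.588]] [ 0.219 -0.263  2.08 ]
top 52.951858878688554 281.67294419374207 216.97125337875627 [[-0.057, -0.998, -0.004], [-0.974, 0.056, -0.22], [0.22, -0.009, -0.975]] [-0.076  0.57   1.211]
wrist 70.87803640735225 278.5499687817854 211.57481748423183 [[0.302, 0.953, -0.0], [0.911, -0.289, 0.295], [0.282, -0.09, -0.955]] [-0.524 -0.038  0.38 ]
```

View pics/top0.png

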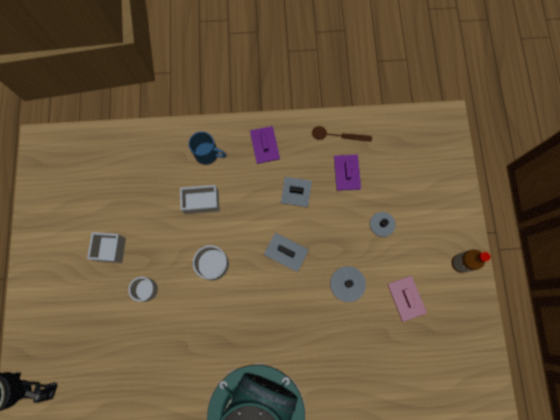

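View pics/scene0.png

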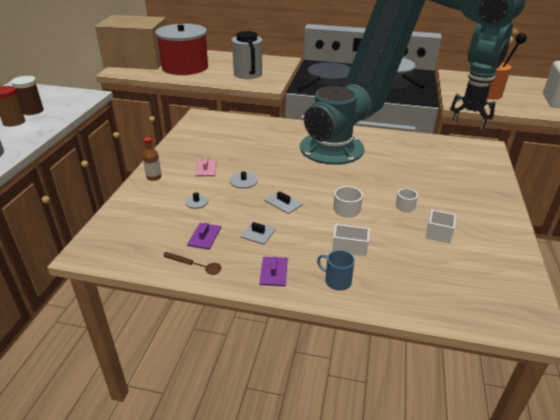

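The top view shows four canisters on the left: square (105,247), small round (142,289), big round (210,263) and oblong (199,199). The steel lids are on the right: square (296,191), oblong (287,252), small round (383,224) and big round (348,284). The pink and purple lids are decoys. The mug is at (205,148) and the bottle at (470,260). The scene view agrees with this layout.

```bash
cat > h.py <<'E'
import cv2, numpy as np
from scipy.spatial.transform import Rotation as Ro
def ray(d,uv,z):
    f=d["frame"].shape[0]/2/np.tan(np.radians(d["vfov"])/2)
    uv=np.atleast_2d(uv).astype(float); R=np.array(d["R"]);t=np.array(d["t"])
    c=np.c_[(uv[:,0]-d["cx"])/f,(uv[:,1]-d["cy"])/f,np.ones(len(uv))]
    w=c@R; C=-R.T@t
    return (C+w*((z-C[2])/w[:,2])[:,None])[:,:2]
def proj(d,X):
    f=d["frame"].shape[0]/2/np.tan(np.radians(d["vfov"])/2)
    c=np.atleast_2d(X)@np.array(d["R"]).T+np.array(d["t"])
    return np.c_[c[:,0]/c[:,2]*f+d["cx"],c[:,1]/c[:,2]*f+d["cy"]]
def rect(P):
    """min-area rectangle of world points (m): centre mm, long, short, angle of the long side (deg)"""
    (c,(w,h),a)=cv2.minAreaRect((P*1000).astype(np.float32))
    if h>w: w,h,a=h,w,a+90
    return np.round(c,1),round(w,1),round(h,1),round((a+90)%180-90,1)
E
python3 - <<'E'
from h import *
d=dict(np.load("pics/top0.npz"))
hsv=cv2.cvtColor(d["frame"],cv2.COLOR_RGB2HSV)
for n,p in dict(sqc=(105,247),src=(142,289),brc=(210,263),obc=(199,199),sql=(296,191),obl=(287,252),srl=(383,224),brl=(348,284)).items():
    print(n,hsv[p[1],p[0]],end=' ')
print()
m=((hsv[...,1]<75)&(hsv[...,2]>60)).astype(np.uint8)
cs,_=cv2.findContours(m,cv2.RETR_EXTERNAL,cv2.CHAIN_APPROX_NONE)
zs=dict(sqc=.065,src=.06,brc=.07,obc=.06,sql=.018,obl=.018,srl=.018,brl=.018)
for c in cs:
    if cv2.contourArea(c)<250: continue
    mm=c.reshape(-1,2); ctr=mm.mean(0)
    if ctr[1]<120 or ctr[1]>340: continue
    print(np.round(ctr),cv2.contourArea(c))
    for z in (.018,.062): print("   z",z,*rect(ray(d,mm,z)), "round ctr",np.round(np.array(cv2.minEnclosingCircle((ray(d,mm,z)*1000).astype(np.float32))[0])))
E
```

```text
sqc [105  19 159] src [106  18 158] brc [105  19 159] obc [105  19 159] sql [ 0 13 20] obl [10 18 43] srl [150   9  29] brl [20 18 43] 
[407. 298.] 972.5
   z 0.018 [ 304.9 -469.5] 118.3 78.2 15.8 round ctr [ 304. -469.]
   z 0.062 [ 304.1 -456.7] 114.2 75.6 15.8 round ctr [ 303. -456.]
[142. 289.] 570.0
   z 0.018 [378.2 325.3] 86.4 74.6 86.7 round ctr [377. 325.]
   z 0.062 [375.  310.9] 83.5 72.0 86.7 round ctr [373. 311.]
[348. 284.] 1004.5
   z 0.018 [ 356.5 -295.5] 108.2 106.0 -4.7 round ctr [ 357. -296.]
   z 0.062 [ 354.  -288.7] 104.5 102.4 -4.7 round ctr [ 355. -289.]
[210. 262.] 978.5
   z 0.018 [445.3 118.7] 111.0 107.2 86.7 round ctr [446. 118.]
   z 0.062 [439.8 111.3] 107.2 103.5 86.7 round ctr [441. 111.]
[286. 252.] 968.5
   z 0.018 [ 464.4 -114.7] 120.1 80.4 59.8 round ctr [ 465. -115.]
   z 0.062 [ 458.3 -114.1] 116.0 77.6 59.8 round ctr [ 459. -115.]
[105. 247.] 951.0
   z 0.018 [512.3 438.5] 111.2 90.7 82.2 round ctr [512. 440.]
   z 0.062 [504.5 420.2] 107.4 87.6 82.2 round ctr [504. 421.]
[382. 224.] 499.5
   z 0.018 [ 535.3 -420.5] 80.3 78.2 -49.4 round ctr [ 535. -420.]
   z 0.062 [ 526.7 -409.5] 77.6 75.6 -49.4 round ctr [ 527. -409.]
[199. 199.] 984.0
   z 0.018 [649.4 151. ] 123.5 89.9 -88.4 round ctr [648. 151.]
   z 0.062 [636.9 142.6] 119.3 86.8 -88.4 round ctr [636. 143.]
[296. 191.] 725.5
   z 0.018 [ 655.7 -158.9] 91.0 90.1 -11.9 round ctr [ 657. -159.]
   z 0.062 [ 643.  -156.8] 87.9 87.0 -11.9 round ctr [ 644. -157.]
```

View pics/wrist0.png

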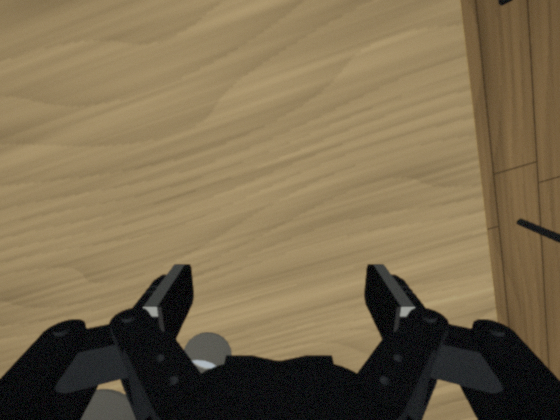

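Run:
```python
from h import *
d=dict(np.load("pics/wrist0.npz"))
C=-d["R"].T@d["t"]; print("cam",C)
R=Ro.from_quat([1.52804802e-01,9.88256243e-01,-5.16808300e-04,-1.53629658e-04]).as_matrix()
print("cam in tool",R.T@(C-np.array([.158,.5,.231])),"\ncam axes in tool\n",np.round(R.T@d["R"].T,3),"\ntool\n",np.round(R,3))
# pixels at which the canisters' rims project
for n,p in dict(sqc=(504,421,65),src=(375,311,60),brc=(440,111,70)).items(): print(n,proj(d,np.array(p)/1000))
t=dict(np.load("pics/top0.npz"))
im=cv2.resize(t["frame"][165:310,75:245],None,fx=4,fy=4,interpolation=cv2.INTER_CUBIC)
cv2.imwrite("pics/topcrop.png",im[:,:,::-1])
```

```text
cam [0.08661965 0.52283351 0.37381069]
cam in tool [ 7.49639847e-02  5.62985944e-05 -1.42799912e-01] 
cam axes in tool
 [[-0.    -0.955 -0.296]
 [ 1.    -0.001  0.001]
 [-0.001 -0.296  0.955]] 
tool
 [[-0.953  0.302 -0.   ]
 [ 0.302  0.953 -0.001]
 [ 0.    -0.001 -1.   ]]
sqc [[299.02381297 434.2996932 ]]
src [[194.00718312 382.04825299]]
brc [[ 81.04083479 454.31399432]]
```

View pics/topcrop.png

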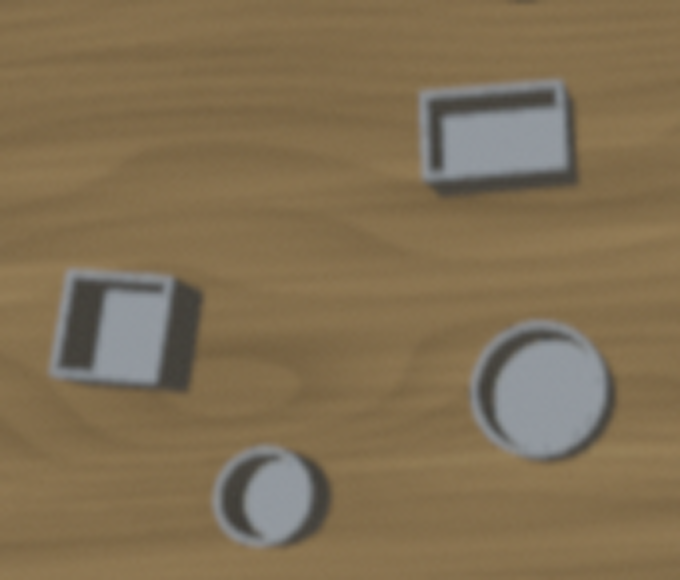

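The crop shows bright rims and floors with darker walls. In crop pixels the rims are square (112,328), small round (265,497), big round (540,390) and oblong (492,132). The wrist view shows the open fingers and only part of the small round canister at (208,350).

Run:
```python
from h import *
d=dict(np.load("pics/top0.npz"))
k=8
big=cv2.resize(d["frame"],None,fx=k,fy=k,interpolation=cv2.INTER_CUBIC)
hsv=cv2.cvtColor(big,cv2.COLOR_RGB2HSV)
m=((hsv[...,1]<60)&(hsv[...,2]>115)).astype(np.uint8)
for n,(p,z) in dict(sqc=((103,247),.065),src=((141,289),.06),brc=((210,262),.07),obc=((198,198),.06),sql=((296,191),.018),obl=((287,252),.018)).items():
    x,y=p; b=slice((y-22)*k,(y+22)*k),slice((x-26)*k,(x+26)*k)
    mm=m[b] if n[-1]=='c' else ((hsv[b][...,1]<75)&(hsv[b][...,2]<55)).astype(np.uint8)
    cs,_=cv2.findContours(mm,cv2.RETR_EXTERNAL,cv2.CHAIN_APPROX_NONE); c=max(cs,key=cv2.contourArea).reshape(-1,2)
    uv=(c+[b[1].start,b[0].start]+.5)/k-.5
    P=ray(d,uv,z if n[-1]=='c' else .048)
    e=cv2.fitEllipse((P*1000).astype(np.float32))
    print(n,*rect(P),"ellipse",np.round(e[0],1),np.round(e[1],1))
    q=cv2.approxPolyDP(c.astype(np.float32),.06*cv2.arcLength(c.astype(np.float32),True),True).reshape(-1,2)
    if n in("sqc","obc"):
        Q=ray(d,(q+[b[1].start,b[0].start]+.5)/k-.5,z)*1000; print("  corners",np.round(Q,0).tolist(),"mean",Q.mean(0).round(1))
```

```text
sqc [506.4 430.3] 85.6 82.8 -7.4 ellipse [507.  430.3] [95.3 96.8]
  corners [[551.0, 464.0], [472.0, 475.0], [463.0, 396.0], [540.0, 384.0]] mean [506.7 429.8]
src [374.9 317.8] 73.7 72.9 33.0 ellipse [375.3 317.7] [72.1 74.4]
brc [441.5 112.8] 102.6 100.3 -28.2 ellipse [441.5 112.9] [100.2 102.8]
obc [643.1 144.8] 114.9 74.5 -88.2 ellipse [643.7 145.7] [ 83.  135.5]
  corners [[677.0, 89.0], [677.0, 200.0], [605.0, 199.0], [610.0, 91.0]] mean [642.6 144.9]
sql [ 652.  -158.1] 41.3 19.6 78.1 ellipse [ 651.9 -158. ] [20.9 48.9]
obl [ 462.6 -114.5] 51.8 15.4 59.9 ellipse [ 462.1 -115.8] [15.8 63.7]
```

Emit:
{"fn": "move_arm", "kwargs": {"deltas": [-40, 4, 0, 0, 0, 0, 1, -80, 8, 0, 0, 0, 0, 1, -120, 12, 0, 0, 0, 0, 1, -160, 16, 0, 0, 0, 0, 1, -200, 20, 0, 0, 0, 0, 1]}}

```text
time_s: 0.57
ee_pos: [0.357, 0.4583, 0.2312]
tool_rot: [0.153, 0.988, -0.0, -0.0]
contact_force: [-0.0, 0.9, 0.6]
finger_gap: 0.0854
gripper_force: 0.0
```

Emit:
{"fn": "move_arm", "kwargs": {"deltas": [-40, 4, 0, 0, 0, 0, 1, -80, 8, 0, 0, 0, 0, 1, -115, 12, 0, 0, 0, 0, 1, -150, 18, 0, 0, 0, 0, 1, -150, 18, 0, 0, 0, 0, 1]}}

```text
time_s: 0.98
ee_pos: [0.5089, 0.4292, 0.2294]
tool_rot: [0.155, 0.988, -0.001, 0.0]
contact_force: [1.5, 0.3, 0.0]
finger_gap: 0.0852
gripper_force: 0.0
```

```bash
cat >> h.py <<'E'
def snap(name,cam="wrist"):
    from workcell import arm,eyes
    d=eyes.get_image(cam); cv2.imwrite(f"pics/{name}.png",d["frame"][:,:,::-1]); np.savez(f"pics/{name}.npz",**d); return d
def pose():
    from workcell import arm
    s=arm.get_state(); R=Ro.from_quat(s["tool_rot"]).as_matrix()
    print("t",round(s["time_s"],2),"tcp",np.round(s["ee_pos"]*1000,1),"ytool yaw",round(np.degrees(np.arctan2(R[1,1],R[0,1])),1),"tilt",np.round(R[:2,2]*57.3,2),"gap",round(s["finger_gap"]*1000,1),"F",np.round(s["contact_force"],1),"grip",round(float(s["gripper_force"]),1),"q",np.round(s["joint_positions"],2))
    return s,R
def go(x,y,z,yaw=None,plan=None):
    """shift in tool axes, mm, from the measured pose to a world target (mm), and turn about tool z, degrees"""
    s,R=pose(); v=R.T@(np.array([x,y,z])-s["ee_pos"]*1000)
    a=0 if yaw is None else -(((yaw-np.degrees(np.arctan2(R[1,1],R[0,1])))+90)%180-90)
    print("-> shift",np.round(v,1),"turn z",round(a,1))
E
python3 - <<'E'
from h import *
snap("w_sqc"); go(375,318,225)
E
```

```text
t 1.03 tcp [506.3 429.9 229.7] ytool yaw 72.2 tilt [-0.06 -0.05] gap 85.4 F [-0.3  0.3 -0.5] grip 0.0 q [ 0.58  0.52  0.35  1.41 -0.    0.89]
-> shift [  91.  -146.6    5. ] turn z 0
```

View pics/w_sqc.png

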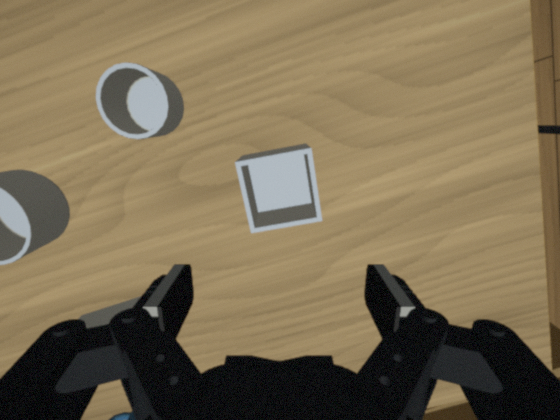

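The wrist view shows the square canister's rim at about (279,188) and the small round rim at (134,101), both unobstructed. Next I'll hover where the other two are visible.

Emit:
{"fn": "move_arm", "kwargs": {"deltas": [-22, -31, 0, 0, 0, 0, 1, -44, -62, 0, 0, 0, 0, 1, -66, -93, 0, 0, 0, 0, 1, -88, -124, 0, 0, 0, 0, 1, -110, -155, 0, 0, 0, 0, 1]}}

```text
time_s: 1.45
ee_pos: [0.5609, 0.249, 0.2314]
tool_rot: [0.152, 0.988, 0.0, -0.0]
contact_force: [0.6, 0.1, -0.8]
finger_gap: 0.0853
gripper_force: 0.0
```

Emit:
{"fn": "move_arm", "kwargs": {"deltas": [-22, -31, 0, 0, 0, 0, 1, -44, -62, 0, 0, 0, 0, 1, -66, -92, 0, 0, 0, 0, 1, -66, -92, 0, 0, 0, 0, 1]}}

```text
time_s: 1.78
ee_pos: [0.5978, 0.1377, 0.2311]
tool_rot: [0.155, 0.988, -0.001, 0.0]
contact_force: [-0.3, -0.4, -0.4]
finger_gap: 0.0854
gripper_force: 0.0
```

```bash
cat > can.py <<'E'
from h import *
def can(d,seed,z,sh):
    k=4; big=cv2.resize(d["frame"],None,fx=k,fy=k,interpolation=cv2.INTER_CUBIC)
    hsv=cv2.cvtColor(big,cv2.COLOR_RGB2HSV)
    m=((hsv[...,1]<60)&(hsv[...,2]>125)).astype(np.uint8)
    cs,_=cv2.findContours(m,cv2.RETR_EXTERNAL,cv2.CHAIN_APPROX_NONE)
    c=min((c for c in cs if cv2.contourArea(c)>3000),key=lambda c:np.hypot(*(c.reshape(-1,2).mean(0)/k-seed))).reshape(-1,2)
    P=ray(d,(c+.5)/k-.5,z)
    if sh=="o":
        e=cv2.fitEllipse((P*1000).astype(np.float32)); print("round",np.round(e[0],1),np.round(e[1],1))
    else: print("rect",*rect(P))
E
python3 - <<'E'
from can import *
d=dict(np.load("pics/w_sqc.npz"))
can(d,(279,188),.065,"r"); can(d,(134,101),.06,"o")
d=snap("w_obc"); print(proj(d,[[.643,.145,.06],[.4415,.113,.07]]))
can(d,proj(d,[.643,.145,.06])[0],.06,"r"); can(d,proj(d,[.4415,.113,.07])[0],.07,"o")
go(653,-158,220,168)
E
```

```text
rect [506.9 430.4] 82.6 82.1 -7.5
round [375.7 318.2] [71.5 72.1]
[[297.16963705 227.53022003]
 [201.21091598  45.11963411]]
rect [643.2 145.2] 112.3 72.8 -88.4
round [446.2 113.9] [86.2 99.4]
t 1.83 tcp [597.  140.1 231.2] ytool yaw 72.2 tilt [-0.01 -0.01] gap 85.8 F [-0.3  0.9  0.2] grip 0.0 q [ 0.1   0.42  0.19  1.34 -0.    0.41]
-> shift [-144.3 -266.8   11.3] turn z 84.2
```

View pics/w_obc.png

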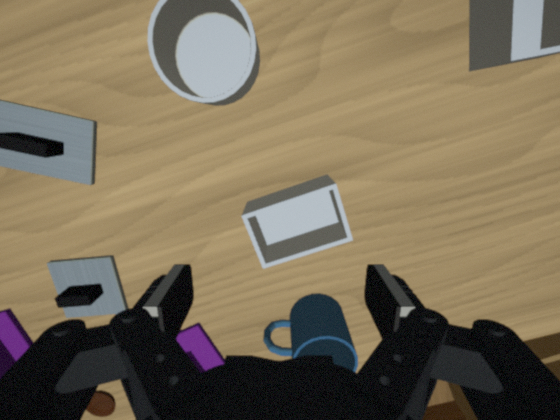

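Both cameras agree within 1 mm. The rims are sqc (506.8,430.3) at −7.5°, src (375.5,318), brc (441.5,113) and obc (643,145) at 91.7°. This view has the big round rim at (202,45), partly cut off, the oblong at (297,222), the square lid at (88,287) and the mug at (322,330). I'll start with the square lid.

Emit:
{"fn": "move_arm", "kwargs": {"deltas": [-19, -35, 1, 0, 0, 0, 1, -37, -69, 3, 0, 0, 0, 1, -55, -102, 4, 0, 0, 0, 1, -74, -136, 6, 0, 0, 0, 1, -92, -170, 7, 0, 0, 0, 1]}}

```text
time_s: 2.25
ee_pos: [0.6329, -0.0475, 0.2243]
tool_rot: [0.152, 0.988, 0.0, -0.0]
contact_force: [-0.3, 0.4, 0.6]
finger_gap: 0.0858
gripper_force: 0.0
```

Emit:
{"fn": "move_arm", "kwargs": {"deltas": [-18, -33, 1, 0, 0, 7, 1, -35, -66, 3, 0, 0, 14, 1, -52, -97, 4, 0, 0, 21, 1, -52, -97, 4, 0, 0, 28, 1, -52, -97, 4, 0, 0, 35, 1]}}

```text
time_s: 2.67
ee_pos: [0.6534, -0.156, 0.2196]
tool_rot: [0.446, 0.895, 0.0, -0.001]
contact_force: [0.2, 0.8, 0.8]
finger_gap: 0.0856
gripper_force: 0.0
```

Emit:
{"fn": "move_arm", "kwargs": {"deltas": [0, 0, 0, 0, 0, 7, 0.6, 0, 0, 0, 0, 0, 14, 0.6, 0, 0, 0, 0, 0, 21, 0.6, 0, 0, 0, 0, 0, 28, 0.6, 0, 0, 0, 0, 0, 35, 0.6]}}

```text
time_s: 3.08
ee_pos: [0.6534, -0.1538, 0.2204]
tool_rot: [0.694, 0.72, 0.0, -0.0]
contact_force: [-1.1, 0.1, 0.5]
finger_gap: 0.0511
gripper_force: 0.0
```

Emit:
{"fn": "move_arm", "kwargs": {"deltas": [0, 0, 0, 0, 0, 7, 0.6, 0, 0, 0, 0, 0, 14, 0.6, 0, 0, 0, 0, 0, 14, 0.6]}}

```text
time_s: 3.33
ee_pos: [0.6534, -0.1539, 0.2204]
tool_rot: [0.776, 0.63, 0.0, -0.0]
contact_force: [-0.9, 0.7, 0.1]
finger_gap: 0.0513
gripper_force: 0.0
```

```bash
cat > lid.py <<'E'
from h import *
def lid(d,seed):
    """steel plate outline on z=.018 and handle top on z=.048 near a world seed (mm)"""
    k=4; big=cv2.resize(d["frame"],None,fx=k,fy=k,interpolation=cv2.INTER_CUBIC)
    hsv=cv2.cvtColor(big,cv2.COLOR_RGB2HSV)
    for nm,z,m in (("plate",.018,(hsv[...,1]<75)&(hsv[...,2]>70)),("handle",.048,hsv[...,2]<50)):
        s=proj(d,[seed[0]/1000,seed[1]/1000,z])[0]
        cs,_=cv2.findContours(m.astype(np.uint8),cv2.RETR_EXTERNAL,cv2.CHAIN_APPROX_NONE)
        c=min((c for c in cs if cv2.contourArea(c)>1500),key=lambda c:np.hypot(*(c.reshape(-1,2).mean(0)/k-s))).reshape(-1,2)
        P=ray(d,(c+.5)/k-.5,z); e=cv2.fitEllipse((P*1000).astype(np.float32))
        print(nm,*rect(P),"ell",np.round(e[0],1),np.round(e[1],1))
E
python3 - <<'E'
from lid import *
d=snap("w_sql"); lid(d,(655,-159)); go(655,-159,60,168)
E
```

```text
plate [ 656.  -158.1] 89.7 89.3 77.6 ell [ 656.1 -158.1] [104.3 104.6]
handle [ 612.4 -354.3] 799.9 256.7 -11.8 ell [ 605.4 -390.4] [253.5 689.7]
t 3.38 tcp [ 653.4 -154.1  220.3] ytool yaw -11.4 tilt [-0.01  0.02] gap 51.3 F [ 0.4  0.2 -0.1] grip 0.0 q [-0.35  0.53  0.35  1.39  0.    1.42]
-> shift [ -4.6   2.6 160.3] turn z 0.6
```

View pics/w_sql.png

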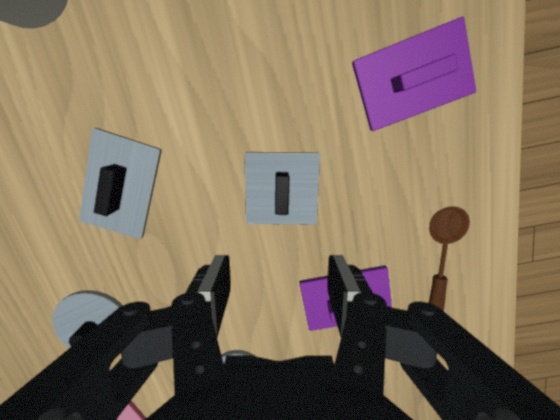

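The view shows the square lid at (282,188) with its bar upright in the picture, centred between the fingers. The oblong lid is at (120,183). Descending.

Emit:
{"fn": "move_arm", "kwargs": {"deltas": [-3.4, 3.4, 40, 0, 0, 1, 0.6, -3.4, 3.4, 80, 0, 0, 1, 0.6, -3.4, 3.4, 120, 0, 0, 1, 0.6, -3.4, 3.4, 150, 0, 0, 1, 0.6, -3.4, 3.4, 172, 0, 0, 1, 0.6]}}

```text
time_s: 3.8
ee_pos: [0.6548, -0.1582, 0.0453]
tool_rot: [0.778, 0.628, -0.001, -0.001]
contact_force: [0.7, 0.4, -0.4]
finger_gap: 0.0516
gripper_force: 0.0
```

Emit:
{"fn": "move_arm", "kwargs": {"deltas": [0, 0, 10, 0, 0, 0, 0.6, 0, 0, 20, 0, 0, 0, 0.6, 0, 0, 27, 0, 0, 0, 0.6, 0, 0, 27, 0, 0, 0, 0.4, 0, 0, 27, 0, 0, 0, 0.4], "squeeze": 40}}

```text
time_s: 4.22
ee_pos: [0.6567, -0.1597, 0.0221]
tool_rot: [0.78, 0.626, 0.0, 0.0]
contact_force: [0.3, 0.5, 0.0]
finger_gap: 0.0338
gripper_force: 0.0
```

Emit:
{"fn": "move_arm", "kwargs": {"deltas": [0, 0, 0, 0, 0, 0, 0.2, 0, 0, 0, 0, 0, 0, 0, 0, 0, 0, 0, 0, 0, 0, 0, 0, 0, 0, 0, 0, 0, 0, 0, 0, 0, 0, 0, 0], "squeeze": 40}}

```text
time_s: 4.63
ee_pos: [0.6569, -0.1599, 0.0225]
tool_rot: [0.78, 0.625, 0.001, 0.001]
contact_force: [0.3, 0.9, 7.3]
finger_gap: 0.0152
gripper_force: 40.2
```

Run:
```python
from h import *
pose(); snap("g1")
```

```text
t 4.63 tcp [ 656.9 -159.9   22.5] ytool yaw -12.6 tilt [ 0.11 -0.04] gap 15.2 F [0.3 0.9 7.3] grip 40.2 q [-0.36  0.63 -0.01  0.93  0.    1.43]
```

Emit:
{"fn": "move_arm", "kwargs": {"deltas": [0, 0, -10, 0, 0, 0, 0, 0, 0, -30, 0, 0, 0, 0, 0, 0, -60, 0, 0, 0, 0, 0, 0, -95, 0, 0, 0, 0, 0, 0, -135, 0, 0, 0, 0], "squeeze": 60}}

```text
time_s: 5.1
ee_pos: [0.6552, -0.1593, 0.1575]
tool_rot: [0.78, 0.625, -0.0, -0.001]
contact_force: [0.8, -0.5, -1.5]
finger_gap: 0.0149
gripper_force: 58.8
```

Run:
```python
from h import *
snap("c1"); go(507,430,158,172.3)
```

```text
t 5.15 tcp [ 657.8 -160.3  166.5] ytool yaw -12.6 tilt [ 0.46 -0.18] gap 15.3 F [-1.3  0.   6.6] grip 59.1 q [-0.36  0.54  0.23  1.25 -0.    1.43]
-> shift [ 543.3 -275.7    5.5] turn z -4.9
```

View pics/c1.png

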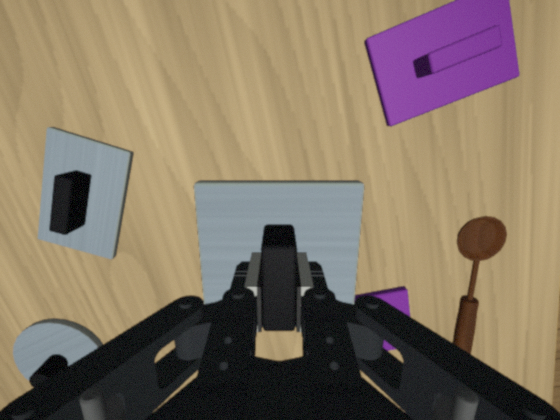

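The square lid is held and level, its sides at columns 195 and 363, centred on the fingers. Carrying it to the square canister.

Emit:
{"fn": "move_arm", "kwargs": {"deltas": [25, -13, 0, 0, 0, 0, 0, 61, -31, 0, 0, 0, 0, 0, 97, -49, 0, 0, 0, 0, 0, 133, -68, 0, 0, 0, 0, 0, 169, -86, 0, 0, 0, 0, 0]}}

```text
time_s: 5.57
ee_pos: [0.6081, 0.0255, 0.1569]
tool_rot: [0.78, 0.625, 0.0, 0.0]
contact_force: [0.9, 0.7, -1.5]
finger_gap: 0.0149
gripper_force: 59.0
```

Emit:
{"fn": "move_arm", "kwargs": {"deltas": [36, -18, 0, 0, 0, 0, 0, 72, -37, 0, 0, 0, 0, 0, 109, -55, 0, 0, 0, 0, 0, 145, -74, 0, 0, 0, 0, 0, 181, -92, 0, 0, 0, 0, 0]}}

```text
time_s: 5.98
ee_pos: [0.5577, 0.2225, 0.157]
tool_rot: [0.78, 0.625, 0.0, 0.0]
contact_force: [1.4, 0.3, -2.2]
finger_gap: 0.0148
gripper_force: 59.0
```

Emit:
{"fn": "move_arm", "kwargs": {"deltas": [36, -18, 0, 0, 0, -1, 0, 72, -37, 0, 0, 0, -2, 0, 108, -55, 0, 0, 0, -3, 0, 144, -73, 0, 0, 0, -4, 0, 168, -86, 0, 0, 0, -5, 0]}}

```text
time_s: 6.4
ee_pos: [0.51, 0.4065, 0.1568]
tool_rot: [0.751, 0.66, 0.0, -0.0]
contact_force: [0.3, -0.1, -2.3]
finger_gap: 0.0151
gripper_force: 59.0
```

Emit:
{"fn": "move_arm", "kwargs": {"deltas": [24, -12, 0, 0, 0, 0, 0, 24, -12, 0, 0, 0, 0, 0, 24, -12, 0, 0, 0, 0, 0, 24, -12, 0, 0, 0, 0, 0]}}

```text
time_s: 6.73
ee_pos: [0.5026, 0.4285, 0.1566]
tool_rot: [0.752, 0.659, 0.0, 0.0]
contact_force: [0.2, -0.1, -1.7]
finger_gap: 0.0154
gripper_force: 59.0
```

Run:
```python
from h import *
snap("p1"); go(506.6,428.7,90,172.5)
```

```text
t 6.78 tcp [502.8 428.1 156.6] ytool yaw -7.6 tilt [ 0.01 -0.01] gap 14.8 F [ 0.2  0.7 -1.2] grip 59.0 q [ 0.58  0.52  0.17  1.21 -0.    2.29]
-> shift [ 1.1  3.6 66.6] turn z -0.1
```

View pics/p1.png

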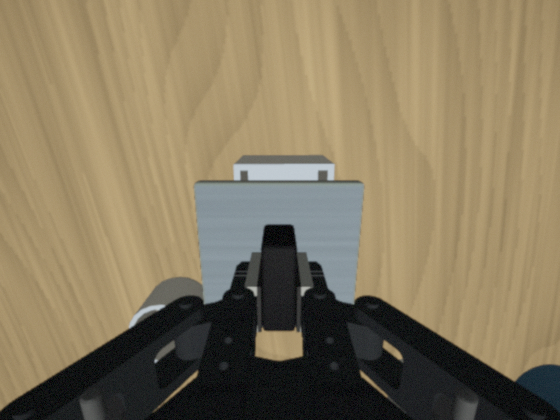

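The canister's rim, columns 234–333, is parallel to the lid, and the centre is about 4 mm to the right, matching the computed correction. Lowering.

Emit:
{"fn": "move_arm", "kwargs": {"deltas": [1, 3.6, 20, 0, 0, 0, 0, 1, 3.6, 40, 0, 0, 0, 0, 1, 3.6, 55, 0, 0, 0, 0, 1, 3.6, 62, 0, 0, 0, 0, 1, 3.6, 66, 0, 0, 0, 0]}}

```text
time_s: 7.2
ee_pos: [0.5064, 0.4282, 0.0896]
tool_rot: [0.753, 0.658, -0.001, -0.0]
contact_force: [0.3, -0.2, -2.3]
finger_gap: 0.0149
gripper_force: 59.1
```

Emit:
{"fn": "move_arm", "kwargs": {"deltas": [0, 0, 2, 0, 0, 0, 0, 0, 0, 4, 0, 0, 0, 0, 0, 0, 6, 0, 0, 0, 0, 0, 0, 7, 0, 0, 0, 0, 0, 0, 8, 0, 0, 0, 0]}}

```text
time_s: 7.62
ee_pos: [0.5064, 0.4294, 0.0826]
tool_rot: [0.752, 0.659, 0.0, 0.0]
contact_force: [0.1, 0.1, -2.0]
finger_gap: 0.0151
gripper_force: 59.1
```

Emit:
{"fn": "move_arm", "kwargs": {"deltas": [0, 0, 1, 0, 0, 0, 0, 0, 0, 2, 0, 0, 0, 0, 0, 0, 3, 0, 0, 0, 0, 0, 0, 3, 0, 0, 0, 0]}}

```text
time_s: 7.95
ee_pos: [0.5063, 0.4294, 0.0796]
tool_rot: [0.752, 0.659, 0.0, 0.0]
contact_force: [-0.8, -0.7, 2.9]
finger_gap: 0.0147
gripper_force: 59.6
```

Run:
```python
from h import *
pose()
```

```text
t 7.95 tcp [506.3 429.4  79.6] ytool yaw -7.6 tilt [0.02 0.02] gap 14.7 F [-0.8 -0.7  2.9] grip 59.6 q [0.58 0.57 0.04 1.04 0.   2.28]
```

Emit:
{"fn": "move_arm", "kwargs": {"deltas": [0, 0, 0, 0, 0, 0, 0.3, 0, 0, 0, 0, 0, 0, 0.5, 0, 0, 0, 0, 0, 0, 0.5, 0, 0, -10, 0, 0, 0, 0.5, 0, 0, -40, 0, 0, 0, 0.5]}}

```text
time_s: 8.37
ee_pos: [0.5047, 0.4282, 0.1167]
tool_rot: [0.752, 0.659, -0.003, -0.0]
contact_force: [0.0, 0.1, -0.0]
finger_gap: 0.0425
gripper_force: 0.0
```

Emit:
{"fn": "move_arm", "kwargs": {"deltas": [0, 0, -40, 0, 0, 0, 0.6, 0, 0, -80, 0, 0, 0, 0.6, 0, 0, -110, 0, 0, 0, 0.6, 0, 0, -110, 0, 0, 0, 0.6]}}

```text
time_s: 8.7
ee_pos: [0.5077, 0.4303, 0.2367]
tool_rot: [0.752, 0.659, 0.005, 0.001]
contact_force: [1.2, 1.2, 0.3]
finger_gap: 0.0512
gripper_force: 0.0
```

Run:
```python
from h import *
from can import *
d=snap("s1"); 
k=4; big=cv2.resize(d["frame"],None,fx=k,fy=k,interpolation=cv2.INTER_CUBIC); hsv=cv2.cvtColor(big,cv2.COLOR_RGB2HSV)
m=((hsv[...,1]<75)&(hsv[...,2]>70)).astype(np.uint8)
s=proj(d,[.507,.430,.075])[0]
for c in cv2.findContours(m,cv2.RETR_EXTERNAL,cv2.CHAIN_APPROX_NONE)[0]:
    if cv2.contourArea(c)>20000: print(np.round(c.reshape(-1,2).mean(0)/k),s.round(),rect(ray(d,(c.reshape(-1,2)+.5)/k-.5,.075)))
go(356.5,-295.5,220)
```

```text
[402. 387.] [277. 196.] (array([632.1, 149.3]), 108.3, 43.3, -62.6)
[195. 277.] [277. 196.] (array([388.9, 343.3]), 90.8, 67.8, 64.7)
[277. 193.] [277. 196.] (array([506.7, 431.8]), 91.3, 89.0, 82.4)
t 8.75 tcp [507.3 430.  233.4] ytool yaw -7.6 tilt [0.3 0.2] gap 51.7 F [-0.2 -0.5 -1.5] grip 0.0 q [0.58 0.51 0.35 1.41 0.   2.28]
-> shift [-739.1  -53.9   10.2] turn z 0
```

View pics/s1.png

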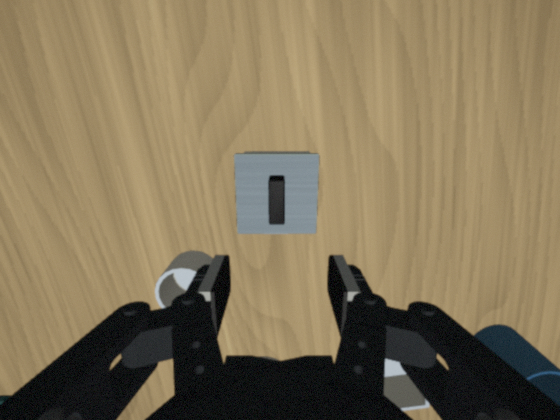

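The square lid is seated on its canister at (277,193), centred within about 1.5 mm and aligned. Next is the big round lid.

Emit:
{"fn": "move_arm", "kwargs": {"deltas": [-40, -3, 2, 0, 0, 0, 0.6, -80, -6, 4, 0, 0, 0, 0.6, -120, -9, 5, 0, 0, 0, 0.6, -160, -12, 6, 0, 0, 0, 0.6, -200, -15, 7, 0, 0, 0, 0.6]}}

```text
time_s: 9.17
ee_pos: [0.4637, 0.2313, 0.2218]
tool_rot: [0.752, 0.659, -0.0, -0.0]
contact_force: [1.0, -0.5, 0.7]
finger_gap: 0.0514
gripper_force: 0.0
```

Emit:
{"fn": "move_arm", "kwargs": {"deltas": [-40, -3, 0, 0, 0, 0, 0.6, -80, -6, 0, 0, 0, 0, 0.6, -120, -9, 0, 0, 0, 0, 0.6, -160, -12, 0, 0, 0, 0, 0.6, -200, -15, 0, 0, 0, 0, 0.6]}}

```text
time_s: 9.58
ee_pos: [0.4225, 0.0353, 0.2221]
tool_rot: [0.752, 0.659, -0.0, -0.0]
contact_force: [0.8, 0.2, 0.5]
finger_gap: 0.051
gripper_force: 0.0
```

Emit:
{"fn": "move_arm", "kwargs": {"deltas": [-40, -3, 0, 0, 0, 0, 0.6, -80, -6, 0, 0, 0, 0, 0.6, -120, -9, 0, 0, 0, 0, 0.6, -160, -12, 0, 0, 0, 0, 0.6, -200, -15, 0, 0, 0, 0, 0.6]}}

```text
time_s: 10.0
ee_pos: [0.3813, -0.1611, 0.2222]
tool_rot: [0.752, 0.659, 0.0, -0.0]
contact_force: [0.7, 0.0, 1.3]
finger_gap: 0.0514
gripper_force: 0.0
```

Emit:
{"fn": "move_arm", "kwargs": {"deltas": [-40, -3, 0, 0, 0, 0, 0.6, -80, -6, 0, 0, 0, 0, 0.6, -120, -9, 0, 0, 0, 0, 0.6, -139, -9, 0, 0, 0, 0, 0.6, -139, -9, 0, 0, 0, 0, 0.6]}}

```text
time_s: 10.42
ee_pos: [0.3544, -0.2995, 0.2216]
tool_rot: [0.754, 0.657, -0.0, -0.0]
contact_force: [0.3, 1.9, 0.1]
finger_gap: 0.0513
gripper_force: 0.0
```

Run:
```python
from lid import *
d=snap("w_brl"); lid(d,(357,-295)); go(356.5,-295.5,22.5)
```

```text
plate [ 356.4 -295.4] 108.8 108.4 85.1 ell [ 356.6 -295.5] [108.4 108.6]
handle [ 357.  -292.9] 25.1 19.9 89.0 ell [ 357.  -292.6] [19.2 23.5]
t 10.47 tcp [ 354.5 -297.5  221.6] ytool yaw -7.7 tilt [-0.05  0.05] gap 51.3 F [ 0.4  0.2 -0.7] grip 0.0 q [-0.87  0.16 -0.21  1.2  -0.    0.83]
-> shift [  2.1   1.9 199.1] turn z 0
```

Emit:
{"fn": "move_arm", "kwargs": {"deltas": [2, 2, 40, 0, 0, 0, 0.6, 2, 2, 80, 0, 0, 0, 0.6, 2, 2, 120, 0, 0, 0, 0.6, 2, 2, 150, 0, 0, 0, 0.6, 2, 2, 173, 0, 0, 0, 0.6]}}

```text
time_s: 10.88
ee_pos: [0.3567, -0.2921, 0.0469]
tool_rot: [0.752, 0.659, 0.0, -0.001]
contact_force: [0.4, -0.1, 0.2]
finger_gap: 0.0512
gripper_force: 0.0
```

Emit:
{"fn": "move_arm", "kwargs": {"deltas": [0, 0, 10, 0, 0, 0, 0.6, 0, 0, 20, 0, 0, 0, 0.6, 0, 0, 26, 0, 0, 0, 0.5, 0, 0, 26, 0, 0, 0, 0.4, 0, 0, 26, 0, 0, 0, 0.3], "squeeze": 50}}

```text
time_s: 11.3
ee_pos: [0.3576, -0.2938, 0.0235]
tool_rot: [0.752, 0.659, 0.0, -0.0]
contact_force: [-1.0, 0.2, 0.3]
finger_gap: 0.0255
gripper_force: 0.0
```

Emit:
{"fn": "move_arm", "kwargs": {"deltas": [0, 0, 0, 0, 0, 0, 0.1, 0, 0, 0, 0, 0, 0, 0, 0, 0, 0, 0, 0, 0, 0, 0, 0, 0, 0, 0, 0, 0], "squeeze": 60}}

```text
time_s: 11.63
ee_pos: [0.3578, -0.2945, 0.0239]
tool_rot: [0.752, 0.659, 0.0, 0.0]
contact_force: [0.5, 2.4, 7.1]
finger_gap: 0.0222
gripper_force: 59.3
```

Run:
```python
from h import *
pose()
```

```text
t 11.63 tcp [ 357.8 -294.5   23.9] ytool yaw -7.6 tilt [ 0.05 -0.03] gap 22.2 F [0.5 2.4 7.1] grip 59.3 q [-0.86  0.33 -0.58  0.66  0.    0.84]
```

Emit:
{"fn": "move_arm", "kwargs": {"deltas": [0, 0, -10, 0, 0, 0, 0, 0, 0, -30, 0, 0, 0, 0, 0, 0, -60, 0, 0, 0, 0, 0, 0, -95, 0, 0, 0, 0, 0, 0, -130, 0, 0, 0, 0]}}

```text
time_s: 12.05
ee_pos: [0.3571, -0.294, 0.1549]
tool_rot: [0.752, 0.659, -0.0, -0.0]
contact_force: [0.9, -1.0, -1.0]
finger_gap: 0.0219
gripper_force: 59.0
```

Emit:
{"fn": "move_arm", "kwargs": {"deltas": [25, 2, 0, 0, 0, 0, 0, 65, 5, 0, 0, 0, 0, 0, 105, 8, 0, 0, 0, 0, 0, 145, 10, 0, 0, 0, 0, 0, 185, 13, 0, 0, 0, 0, 0]}}

```text
time_s: 12.47
ee_pos: [0.3946, -0.1111, 0.1536]
tool_rot: [0.753, 0.658, 0.0, 0.0]
contact_force: [1.9, 0.1, -1.0]
finger_gap: 0.0223
gripper_force: 59.0
```

Emit:
{"fn": "move_arm", "kwargs": {"deltas": [40, 3, 0, 0, 0, 0, 0, 80, 6, 0, 0, 0, 0, 0, 120, 9, 0, 0, 0, 0, 0, 160, 12, 0, 0, 0, 0, 0, 195, 14, 0, 0, 0, 0, 0]}}

```text
time_s: 12.88
ee_pos: [0.4345, 0.0811, 0.1536]
tool_rot: [0.752, 0.659, 0.0, 0.0]
contact_force: [0.9, -0.4, -0.5]
finger_gap: 0.022
gripper_force: 59.0
```

Emit:
{"fn": "move_arm", "kwargs": {"deltas": [25, 1.5, 0, 0, 0, 0, 0, 36, 2, 0, 0, 0, 0, 0, 36, 2, 0, 0, 0, 0, 0, 36, 2, 0, 0, 0, 0, 0]}}

```text
time_s: 13.22
ee_pos: [0.441, 0.114, 0.1533]
tool_rot: [0.752, 0.659, -0.0, 0.0]
contact_force: [0.2, 0.6, -2.3]
finger_gap: 0.022
gripper_force: 59.0
```

Run:
```python
from h import *
d=snap("p2"); go(441.7,114.2,96)
```

```text
t 13.27 tcp [441.  113.5 153.3] ytool yaw -7.6 tilt [-0.01 -0.02] gap 22.1 F [-1.1 -0.2 -1.6] grip 59.0 q [ 0.07  0.19 -0.37  1.01 -0.    1.78]
-> shift [ 0.8  0.6 57.3] turn z 0
```

View pics/p2.png

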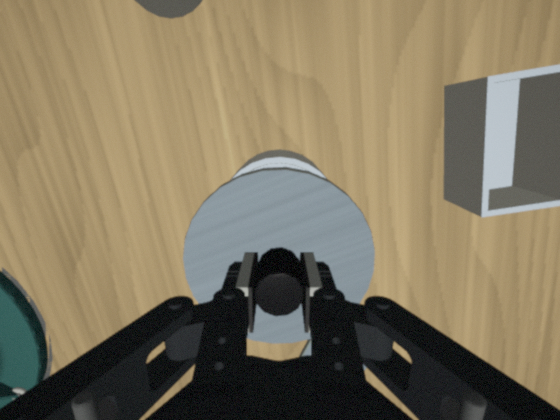

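The big round lid is held level at (279,255), with the canister's rim peeking out symmetrically above it at (279,165). Lowering to about 86 mm.

Emit:
{"fn": "move_arm", "kwargs": {"deltas": [1, 0.6, 18, 0, 0, 0, 0, 1, 0.6, 36, 0, 0, 0, 0, 1, 0.6, 48, 0, 0, 0, 0, 1, 0.6, 54, 0, 0, 0, 0, 1, 0.6, 57, 0, 0, 0, 0]}}

```text
time_s: 13.68
ee_pos: [0.4415, 0.114, 0.0958]
tool_rot: [0.753, 0.658, -0.0, -0.0]
contact_force: [-0.5, 0.8, -1.2]
finger_gap: 0.0219
gripper_force: 59.1
```

Emit:
{"fn": "move_arm", "kwargs": {"deltas": [0, 0, 2, 0, 0, 0, 0, 0, 0, 4, 0, 0, 0, 0, 0, 0, 6, 0, 0, 0, 0, 0, 0, 7, 0, 0, 0, 0, 0, 0, 8, 0, 0, 0, 0]}}

```text
time_s: 14.1
ee_pos: [0.442, 0.1151, 0.0885]
tool_rot: [0.752, 0.659, 0.0, 0.0]
contact_force: [0.2, -0.9, -1.1]
finger_gap: 0.022
gripper_force: 59.1
```

Emit:
{"fn": "move_arm", "kwargs": {"deltas": [0, 0, 1, 0, 0, 0, 0, 0, 0, 2, 0, 0, 0, 0, 0, 0, 2, 0, 0, 0, 0]}}

```text
time_s: 14.35
ee_pos: [0.4418, 0.1151, 0.0862]
tool_rot: [0.752, 0.659, -0.0, -0.0]
contact_force: [0.1, 0.3, -1.6]
finger_gap: 0.022
gripper_force: 59.1
```

Run:
```python
from h import *
pose()
```

```text
t 14.35 tcp [441.8 115.1  86.2] ytool yaw -7.6 tilt [-0.01 -0.  ] gap 22.0 F [ 0.1  0.3 -1.6] grip 59.1 q [ 0.08  0.25 -0.49  0.83 -0.    1.78]
```

Emit:
{"fn": "move_arm", "kwargs": {"deltas": [0, 0, 0.5, 0, 0, 0, 0, 0, 0, 1, 0, 0, 0, 0, 0, 0, 1, 0, 0, 0, 0]}}

```text
time_s: 14.6
ee_pos: [0.4419, 0.1151, 0.0859]
tool_rot: [0.752, 0.659, 0.0, 0.0]
contact_force: [-3.5, -0.0, 11.2]
finger_gap: 0.022
gripper_force: 60.4
```

Emit:
{"fn": "move_arm", "kwargs": {"deltas": [0, 0, 0, 0, 0, 0, 0.4, 0, 0, 0, 0, 0, 0, 0.6, 0, 0, 0, 0, 0, 0, 0.6, 0, 0, -10, 0, 0, 0, 0.6, 0, 0, -45, 0, 0, 0, 0.6]}}

```text
time_s: 15.02
ee_pos: [0.4397, 0.1148, 0.1275]
tool_rot: [0.752, 0.659, -0.003, -0.002]
contact_force: [0.9, -0.4, -0.7]
finger_gap: 0.0514
gripper_force: 0.0
```

Emit:
{"fn": "move_arm", "kwargs": {"deltas": [0, 0, -40, 0, 0, 0, 0.6, 0, 0, -80, 0, 0, 0, 0.6, -38, 9, -90, 0, 0, 0, 0.6, -76, 18, -90, 0, 0, 0, 0.6, -115, 27, -90, 0, 0, 0, 0.6]}}

```text
time_s: 15.43
ee_pos: [0.4539, -0.0035, 0.2213]
tool_rot: [0.752, 0.66, 0.001, 0.001]
contact_force: [1.3, -1.0, -0.6]
finger_gap: 0.0511
gripper_force: 0.0
```

Emit:
{"fn": "move_arm", "kwargs": {"deltas": [-38, 9, 0, 0, 0, 6, 0.6, -76, 18, 0, 0, 0, 12, 0.6, -110, 25, 0, 0, 0, 18, 0.6, -110, 25, 0, 0, 0, 22.4, 0.6, -110, 25, 0, 0, 0, 22.4, 0.6]}}

```text
time_s: 15.85
ee_pos: [0.4637, -0.1165, 0.22]
tool_rot: [0.868, 0.497, -0.0, -0.0]
contact_force: [1.0, 0.5, 0.3]
finger_gap: 0.0512
gripper_force: 0.0
```

Run:
```python
from lid import *
d=snap("w_obl"); lid(d,(464,-115)); go(464.4,-114.7,22.5,150)
t=snap("t2","top")
big=cv2.resize(t["frame"][215:310,75:245],None,fx=4,fy=4,interpolation=cv2.INTER_CUBIC); 
big=np.vstack([big,cv2.resize(d["frame"],(680,510))[:220]]); cv2.imwrite("pics/chk2.png",big[:,:,::-1])
```

```text
plate [ 465.  -114.1] 119.2 79.2 59.6 ell [ 465.1 -114. ] [ 90.6 143. ]
handle [ 462.7 -118.2] 42.5 13.4 59.3 ell [ 461.6 -119.7] [12.7 59.1]
t 15.9 tcp [ 463.6 -115.3  220. ] ytool yaw -30.0 tilt [-0.03  0.02] gap 51.0 F [-0.9  0.2  0.5] grip 0.0 q [-0.41  0.19 -0.18  1.2   0.    1.68]
-> shift [  0.9   0.5 197.5] turn z 0.0
```

View pics/chk2.png

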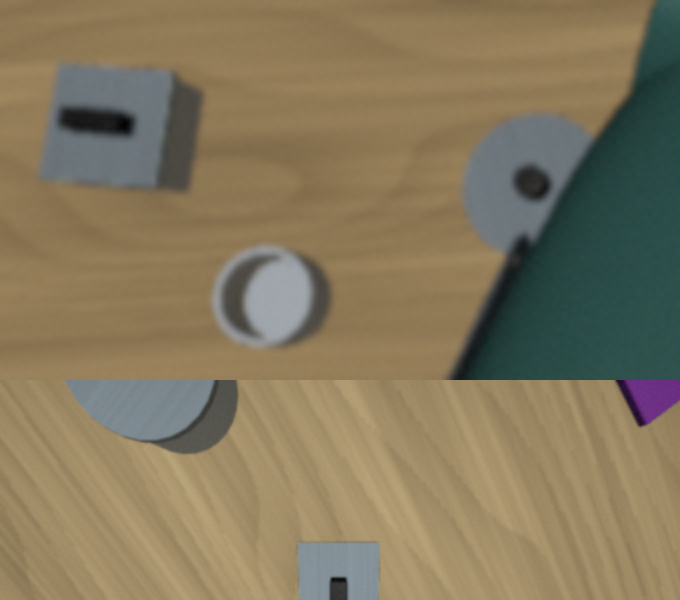

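The square and big round lids both sit on their canisters, and the oblong lid is straight below the fingers. Grasping it.

Emit:
{"fn": "move_arm", "kwargs": {"deltas": [1.7, 0.6, 40, 0, 0, 0.4, 0.6, 1.7, 0.6, 80, 0, 0, 0.4, 0.6, 1.7, 0.6, 120, 0, 0, 0.4, 0.6, 1.7, 0.6, 150, 0, 0, 0.4, 0.6, 1.7, 0.6, 172, 0, 0, 0.4, 0.6]}}

```text
time_s: 16.37
ee_pos: [0.4639, -0.1118, 0.046]
tool_rot: [0.866, 0.499, -0.001, -0.001]
contact_force: [0.0, 0.5, -0.4]
finger_gap: 0.0511
gripper_force: 0.0
```

Emit:
{"fn": "move_arm", "kwargs": {"deltas": [0, 0, 10, 0, 0, 0, 0.6, 0, 0, 20, 0, 0, 0, 0.6, 0, 0, 26, 0, 0, 0, 0.5, 0, 0, 26, 0, 0, 0, 0.4, 0, 0, 26, 0, 0, 0, 0.25], "squeeze": 50}}

```text
time_s: 16.78
ee_pos: [0.4652, -0.1131, 0.0226]
tool_rot: [0.867, 0.498, 0.0, 0.0]
contact_force: [-1.3, -0.2, 0.4]
finger_gap: 0.0234
gripper_force: 0.0
```

Emit:
{"fn": "move_arm", "kwargs": {"deltas": [0, 0, 0, 0, 0, 0, 0.1, 0, 0, 0, 0, 0, 0, 0, 0, 0, 0, 0, 0, 0, 0, 0, 0, 0, 0, 0, 0, 0], "squeeze": 70}}

```text
time_s: 17.12
ee_pos: [0.4655, -0.1135, 0.023]
tool_rot: [0.868, 0.497, 0.001, 0.0]
contact_force: [-1.4, 3.4, 7.3]
finger_gap: 0.0149
gripper_force: 69.3
```

Run:
```python
from h import *
go(643,145.2,153,1.7)
```

```text
t 17.12 tcp [ 465.5 -113.5   23. ] ytool yaw -30.3 tilt [0.07 0.  ] gap 14.9 F [-1.4  3.4  7.3] grip 69.3 q [-0.41  0.35 -0.54  0.67  0.    1.69]
-> shift [ 313.    22.6 -129.7] turn z -32.0
```

Emit:
{"fn": "move_arm", "kwargs": {"deltas": [0, 0, -10, 0, 0, 0, 0, 0, 0, -30, 0, 0, 0, 0, 0, 0, -60, 0, 0, 0, 0, 0, 0, -95, 0, 0, 0, 0, 0, 0, -130, 0, 0, 0, 0]}}

```text
time_s: 17.53
ee_pos: [0.4646, -0.1134, 0.154]
tool_rot: [0.868, 0.497, -0.0, -0.0]
contact_force: [1.6, -1.2, -2.4]
finger_gap: 0.0151
gripper_force: 68.5
```

Emit:
{"fn": "move_arm", "kwargs": {"deltas": [25, 2, 0, 0, 0, 0, 0, 60, 4, 0, 0, 0, 0, 0, 100, 7, 0, 0, 0, 0, 0, 140, 10, 0, 0, 0, 0, 0, 175, 13, 0, 0, 0, 0, 0]}}

```text
time_s: 17.95
ee_pos: [0.5658, 0.0328, 0.1527]
tool_rot: [0.868, 0.497, 0.0, 0.0]
contact_force: [0.3, -1.0, -2.6]
finger_gap: 0.0146
gripper_force: 68.7
```

Emit:
{"fn": "move_arm", "kwargs": {"deltas": [35, 2, 0, 0, 0, -6, 0, 70, 5, 0, 0, 0, -12, 0, 105, 8, 0, 0, 0, -19, 0, 130, 10, 0, 0, 0, -26, 0, 138, 10, 0, 0, 0, -32, 0]}}

```text
time_s: 18.37
ee_pos: [0.6447, 0.1478, 0.1519]
tool_rot: [0.694, 0.72, 0.0, -0.0]
contact_force: [-0.1, -0.2, -1.6]
finger_gap: 0.0152
gripper_force: 68.8
```

Emit:
{"fn": "move_arm", "kwargs": {"deltas": [0, 0, 0, 0, 0, 0, 0, 0, 0, 0, 0, 0, 0, 0, 0, 0, 0, 0, 0, 0, 0]}}

```text
time_s: 18.62
ee_pos: [0.6428, 0.1441, 0.1524]
tool_rot: [0.698, 0.716, -0.0, 0.0]
contact_force: [0.9, -0.6, -2.3]
finger_gap: 0.015
gripper_force: 68.8
```

Run:
```python
from h import *
d=snap("p3"); go(643,146,85,1.6)
```

```text
t 18.67 tcp [642.8 143.9 152.6] ytool yaw 1.4 tilt [-0.   -0.01] gap 14.6 F [-0.3 -0.5 -2. ] grip 68.8 q [ 0.1   0.52  0.15  1.2  -0.    1.64]
-> shift [ 2.1  0.2 67.6] turn z -0.2
```

View pics/p3.png

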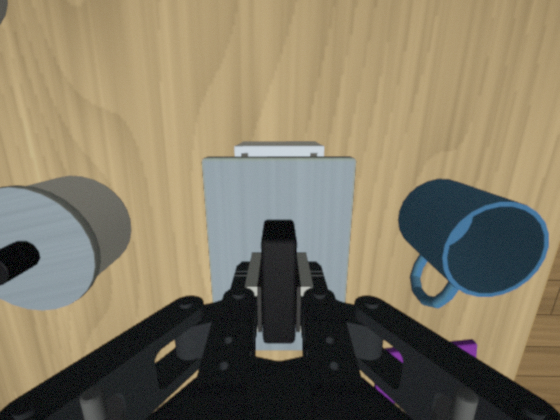

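The lid is squared with the oblong canister and centred, rim at columns 236–323. The mug stands to its right at (470,235), so I'll check clearance before going lower.

Run:
```python
from h import *
d=dict(np.load("pics/p3.npz"))
print("mug rim left/centre",ray(d,[[447,240],[495,248]],.09),"handle",ray(d,[[412,280],[425,300]],.05))
```

```text
mug rim left/centre [[0.76952226 0.13652085]
 [0.80710797 0.1309032 ]] handle [[0.76955222 0.07932857]
 [0.78542891 0.0580829 ]]
```

Emit:
{"fn": "move_arm", "kwargs": {"deltas": [2, 0.2, 20, 0, 0, -0.2, 0, 2, 0.2, 35, 0, 0, -0.2, 0, 2, 0.2, 45, 0, 0, -0.2, 0, 2, 0.2, 45, 0, 0, -0.2, 0]}}

```text
time_s: 19.0
ee_pos: [0.6421, 0.1459, 0.1056]
tool_rot: [0.697, 0.718, -0.001, -0.001]
contact_force: [-0.9, -1.1, -1.9]
finger_gap: 0.0151
gripper_force: 68.8
```

Emit:
{"fn": "move_arm", "kwargs": {"deltas": [0, 0, 12, 0, 0, 0, 0, 0, 0, 20, 0, 0, 0, 0, 0, 0, 24, 0, 0, 0, 0, 0, 0, 27, 0, 0, 0, 0, 0, 0, 29, 0, 0, 0, 0]}}

```text
time_s: 19.42
ee_pos: [0.6434, 0.1467, 0.0784]
tool_rot: [0.696, 0.718, 0.0, 0.0]
contact_force: [1.3, -0.4, -0.9]
finger_gap: 0.0149
gripper_force: 68.8
```

Emit:
{"fn": "move_arm", "kwargs": {"deltas": [0, 0, 1, 0, 0, 0, 0, 0, 0, 2, 0, 0, 0, 0, 0, 0, 3, 0, 0, 0, 0, 0, 0, 3, 0, 0, 0, 0]}}

```text
time_s: 19.75
ee_pos: [0.6434, 0.1468, 0.0753]
tool_rot: [0.696, 0.718, 0.0, 0.0]
contact_force: [0.3, -0.1, -3.0]
finger_gap: 0.0147
gripper_force: 68.8
```

Run:
```python
from h import *
pose()
```

```text
t 19.75 tcp [643.4 146.8  75.3] ytool yaw 1.8 tilt [ 0.01 -0.  ] gap 14.7 F [ 0.3 -0.1 -3. ] grip 68.8 q [ 0.1   0.57  0.02  1.02 -0.    1.64]
```

Emit:
{"fn": "move_arm", "kwargs": {"deltas": [0, 0, 0.5, 0, 0, 0, 0, 0, 0, 1, 0, 0, 0, 0, 0, 0, 1, 0, 0, 0, 0]}}

```text
time_s: 20.0
ee_pos: [0.6435, 0.1468, 0.0751]
tool_rot: [0.696, 0.718, 0.0, 0.0]
contact_force: [-3.9, -0.3, 5.7]
finger_gap: 0.0147
gripper_force: 69.8
```

Emit:
{"fn": "move_arm", "kwargs": {"deltas": [0, 0, 0, 0, 0, 0, 0.3, 0, 0, 0, 0, 0, 0, 0.5, 0, 0, 0, 0, 0, 0, 0.5, 0, 0, -10, 0, 0, 0, 0.5, 0, 0, -45, 0, 0, 0, 0.5]}}

```text
time_s: 20.42
ee_pos: [0.6411, 0.1464, 0.116]
tool_rot: [0.696, 0.718, -0.003, -0.002]
contact_force: [-1.2, 0.5, -0.4]
finger_gap: 0.0428
gripper_force: 0.0
```

Emit:
{"fn": "move_arm", "kwargs": {"deltas": [0, 0, -40, 0, 0, 0, 0.6, 0, 0, -80, 0, 0, 0, 0.6, 0, 0, -100, 0, 0, 0, 0.6, 0, 0, -100, 0, 0, 0, 0.6]}}

```text
time_s: 20.75
ee_pos: [0.645, 0.1469, 0.2253]
tool_rot: [0.696, 0.718, 0.003, 0.003]
contact_force: [0.6, -0.1, 0.6]
finger_gap: 0.0513
gripper_force: 0.0
```

Run:
```python
from h import *
d=snap("s3"); k=4; big=cv2.resize(d["frame"],None,fx=k,fy=k,interpolation=cv2.INTER_CUBIC); hsv=cv2.cvtColor(big,cv2.COLOR_RGB2HSV)
m=((hsv[...,1]<75)&(hsv[...,2]>100)).astype(np.uint8)
for c in cv2.findContours(m,cv2.RETR_EXTERNAL,cv2.CHAIN_APPROX_NONE)[0]:
    if cv2.contourArea(c)>20000: print(np.round(c.reshape(-1,2).mean(0)/k),rect(ray(d,(c.reshape(-1,2)+.5)/k-.5,.070)))
go(535.3,-420.5,220)
```

```text
[105. 209.] (array([444.8, 120.1]), 141.3, 112.3, 47.9)
[276. 193.] (array([643.5, 145.7]), 119.2, 79.1, -88.2)
t 20.8 tcp [644.4 146.9 222.5] ytool yaw 1.8 tilt [0.28 0.03] gap 51.2 F [ 0.8  1.  -0.1] grip 0.0 q [ 0.1   0.5   0.31  1.37 -0.    1.64]
-> shift [-563.6 -127.1    1.7] turn z 0
```

Emit:
{"fn": "move_arm", "kwargs": {"deltas": [-40, -9, 0, 0, 0, 0, 0.6, -80, -18, 0, 0, 0, 0, 0.6, -120, -27, 0, 0, 0, 0, 0.6, -160, -36, 0, 0, 0, 0, 0.6, -198, -45, 0, 0, 0, 0, 0.6]}}

```text
time_s: 21.22
ee_pos: [0.6036, -0.0543, 0.2186]
tool_rot: [0.696, 0.718, -0.0, -0.001]
contact_force: [1.2, -0.4, -0.6]
finger_gap: 0.0513
gripper_force: 0.0
```

Emit:
{"fn": "move_arm", "kwargs": {"deltas": [-40, -9, 0, 0, 0, 0, 0.6, -80, -18, 0, 0, 0, 0, 0.6, -120, -27, 0, 0, 0, 0, 0.6, -160, -36, 0, 0, 0, 0, 0.6, -198, -45, 0, 0, 0, 0, 0.6]}}

```text
time_s: 21.63
ee_pos: [0.5649, -0.2538, 0.2187]
tool_rot: [0.696, 0.718, -0.0, -0.001]
contact_force: [1.6, 0.8, -0.2]
finger_gap: 0.0513
gripper_force: 0.0
```

Emit:
{"fn": "move_arm", "kwargs": {"deltas": [-40, -9, 0, 0, 0, 0, 0.6, -80, -18, 0, 0, 0, 0, 0.6, -120, -27, 0, 0, 0, 0, 0.6, -160, -34, 0, 0, 0, 0, 0.6, -168, -36, 0, 0, 0, 0, 0.6]}}

```text
time_s: 22.05
ee_pos: [0.5334, -0.4262, 0.2175]
tool_rot: [0.697, 0.717, -0.0, -0.001]
contact_force: [1.1, -1.0, -0.6]
finger_gap: 0.0513
gripper_force: 0.0
```

Emit:
{"fn": "move_arm", "kwargs": {"deltas": [0, 0, 0, 0, 0, 0, 0.6, 0, 0, 0, 0, 0, 0, 0.6]}}

```text
time_s: 22.22
ee_pos: [0.535, -0.4208, 0.2184]
tool_rot: [0.696, 0.718, 0.0, -0.001]
contact_force: [0.9, 0.2, -0.1]
finger_gap: 0.0511
gripper_force: 0.0
```

Run:
```python
from lid import *
d=snap("w_srl"); lid(d,(535,-420)); go(535.3,-420.5,23)
```

```text
plate [ 534.7 -420.6] 80.7 80.6 47.3 ell [ 534.6 -420.5] [80.4 80.8]
handle [ 534.5 -417.7] 25.0 19.9 -87.7 ell [ 534.6 -417.7] [20.3 25.7]
t 22.27 tcp [ 535.4 -420.1  218.8] ytool yaw 1.8 tilt [-0.04  0.06] gap 51.0 F [0.3 0.6 0.2] grip 0.0 q [-0.79  0.55  0.38  1.4   0.    0.75]
-> shift [ -0.6   0.  195.8] turn z 0
```

View pics/s3.png

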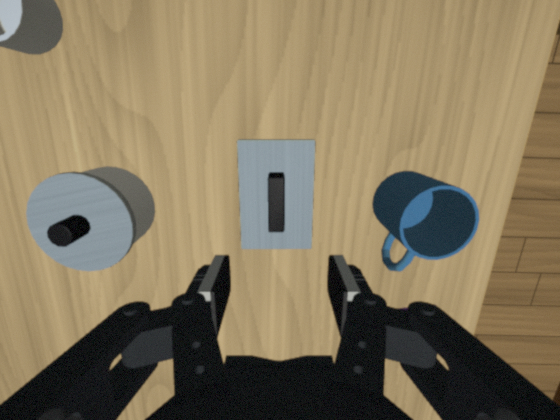

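The oblong lid is seated at (276,193), within 1 mm and 0.3°. The big round lid beside it is flat, and the mug is untouched. Now grasping the small round lid.

Emit:
{"fn": "move_arm", "kwargs": {"deltas": [-0.6, -0.7, 40, 0, 0, 0, 0.6, -0.6, -0.7, 80, 0, 0, 0, 0.6, -0.6, -0.7, 120, 0, 0, 0, 0.6, -0.6, -0.7, 150, 0, 0, 0, 0.6, -0.6, -0.7, 170, 0, 0, 0, 0.6]}}

```text
time_s: 22.68
ee_pos: [0.5341, -0.4186, 0.0463]
tool_rot: [0.695, 0.719, 0.0, -0.002]
contact_force: [0.1, -0.2, -0.4]
finger_gap: 0.051
gripper_force: 0.0
```

Emit:
{"fn": "move_arm", "kwargs": {"deltas": [0, 0, 10, 0, 0, 0, 0.6, 0, 0, 20, 0, 0, 0, 0.6, 0, 0, 26, 0, 0, 0, 0.5, 0, 0, 26, 0, 0, 0, 0.4, 0, 0, 26, 0, 0, 0, 0.3], "squeeze": 50}}

```text
time_s: 23.1
ee_pos: [0.5352, -0.4217, 0.0242]
tool_rot: [0.696, 0.718, -0.0, 0.001]
contact_force: [0.3, 0.2, 0.4]
finger_gap: 0.0257
gripper_force: 0.0
```

Emit:
{"fn": "move_arm", "kwargs": {"deltas": [0, 0, 0, 0, 0, 0, 0.1, 0, 0, 0, 0, 0, 0, 0, 0, 0, 0, 0, 0, 0, 0, 0, 0, 0, 0, 0, 0, 0], "squeeze": 60}}

```text
time_s: 23.43
ee_pos: [0.5352, -0.4221, 0.0245]
tool_rot: [0.696, 0.718, 0.0, 0.001]
contact_force: [-0.6, 1.9, 7.8]
finger_gap: 0.0221
gripper_force: 59.0
```

Run:
```python
from h import *
go(375.6,318.1,155)
```

```text
t 23.43 tcp [ 535.2 -422.1   24.5] ytool yaw 1.8 tilt [ 0.09 -0.07] gap 22.1 F [-0.6  1.9  7.8] grip 59.0 q [-0.79  0.64  0.01  0.94  0.    0.75]
-> shift [ 744.7 -135.9 -131.6] turn z 0
```

Emit:
{"fn": "move_arm", "kwargs": {"deltas": [0, 0, -10, 0, 0, 0, 0, 0, 0, -30, 0, 0, 0, 0, 0, 0, -65, 0, 0, 0, 0, 0, 0, -105, 0, 0, 0, 0, 0, 0, -145, 0, 0, 0, 0]}}

```text
time_s: 23.85
ee_pos: [0.5342, -0.4212, 0.1707]
tool_rot: [0.696, 0.718, -0.0, -0.0]
contact_force: [0.6, -0.9, -0.1]
finger_gap: 0.0222
gripper_force: 58.9
```

Emit:
{"fn": "move_arm", "kwargs": {"deltas": [25, -5, 0, 0, 0, 0, 0, 62, -11, 0, 0, 0, 0, 0, 101, -18, 0, 0, 0, 0, 0, 140, -25, 0, 0, 0, 0, 0, 180, -33, 0, 0, 0, 0, 0]}}

```text
time_s: 24.27
ee_pos: [0.4953, -0.2414, 0.169]
tool_rot: [0.696, 0.718, 0.0, 0.0]
contact_force: [0.7, 0.8, -1.2]
finger_gap: 0.0222
gripper_force: 58.9
```

Emit:
{"fn": "move_arm", "kwargs": {"deltas": [40, -7, 0, 0, 0, 0, 0, 80, -15, 0, 0, 0, 0, 0, 120, -22, 0, 0, 0, 0, 0, 160, -29, 0, 0, 0, 0, 0, 200, -37, 0, 0, 0, 0, 0]}}

```text
time_s: 24.68
ee_pos: [0.452, -0.0425, 0.1692]
tool_rot: [0.696, 0.718, 0.0, 0.001]
contact_force: [1.8, 0.6, -1.4]
finger_gap: 0.0218
gripper_force: 58.9
```

Emit:
{"fn": "move_arm", "kwargs": {"deltas": [40, -7, 0, 0, 0, 0, 0, 80, -15, 0, 0, 0, 0, 0, 120, -22, 0, 0, 0, 0, 0, 160, -29, 0, 0, 0, 0, 0, 200, -37, 0, 0, 0, 0, 0]}}

```text
time_s: 25.1
ee_pos: [0.4087, 0.1564, 0.1693]
tool_rot: [0.696, 0.718, 0.001, 0.0]
contact_force: [2.0, -0.0, -1.3]
finger_gap: 0.022
gripper_force: 58.9
```

Emit:
{"fn": "move_arm", "kwargs": {"deltas": [40, -7, 0, 0, 0, 0, 0, 80, -14, 0, 0, 0, 0, 0, 120, -21, 0, 0, 0, 0, 0, 150, -27, 0, 0, 0, 0, 0, 163, -29, 0, 0, 0, 0, 0]}}

```text
time_s: 25.52
ee_pos: [0.374, 0.3199, 0.1691]
tool_rot: [0.695, 0.719, 0.001, -0.0]
contact_force: [-0.2, -1.0, -1.3]
finger_gap: 0.0221
gripper_force: 58.9
```

Emit:
{"fn": "move_arm", "kwargs": {"deltas": [0, 0, 0, 0, 0, 0, 0, 0, 0, 0, 0, 0, 0, 0, 0, 0, 0, 0, 0, 0, 0]}}

```text
time_s: 25.77
ee_pos: [0.3753, 0.316, 0.1687]
tool_rot: [0.696, 0.718, 0.0, 0.0]
contact_force: [0.5, 0.1, -1.8]
finger_gap: 0.022
gripper_force: 58.9
```

Run:
```python
from h import *
d=snap("p4"); go(375.6,316.5,86.5)
```

```text
t 25.82 tcp [375.4 315.8 168.6] ytool yaw 1.8 tilt [ 0.02 -0.01] gap 22.0 F [ 0.2  0.1 -1.8] grip 58.9 q [ 0.53  0.23 -0.26  1.07 -0.    2.07]
-> shift [ 0.7  0.2 82.1] turn z 0
```

View pics/p4.png

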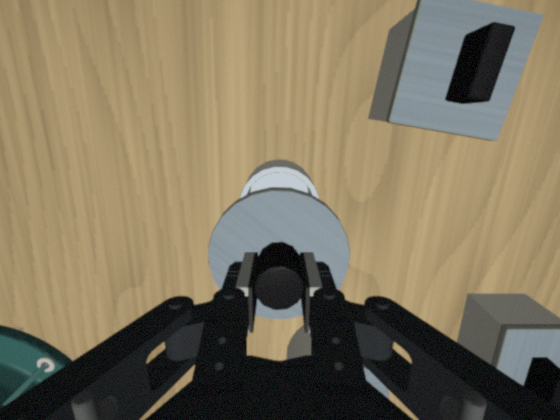

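The small round lid is at (279,253), centred over its canister's rim at (280,185). Lowering.

Emit:
{"fn": "move_arm", "kwargs": {"deltas": [0.7, 0.2, 25, 0, 0, 0, 0, 0.7, 0.2, 50, 0, 0, 0, 0, 0.7, 0.2, 68, 0, 0, 0, 0, 0.7, 0.2, 77, 0, 0, 0, 0, 0.7, 0.2, 82, 0, 0, 0, 0]}}

```text
time_s: 26.23
ee_pos: [0.3752, 0.3164, 0.0855]
tool_rot: [0.696, 0.718, -0.001, -0.0]
contact_force: [1.2, -1.0, -1.7]
finger_gap: 0.0222
gripper_force: 59.0
```

Emit:
{"fn": "move_arm", "kwargs": {"deltas": [0, 0, 2, 0, 0, 0, 0, 0, 0, 4, 0, 0, 0, 0, 0, 0, 6, 0, 0, 0, 0, 0, 0, 7, 0, 0, 0, 0, 0, 0, 8, 0, 0, 0, 0]}}

```text
time_s: 26.65
ee_pos: [0.3756, 0.3176, 0.0786]
tool_rot: [0.696, 0.718, 0.0, 0.0]
contact_force: [0.8, -0.3, -0.8]
finger_gap: 0.022
gripper_force: 59.0
```

Emit:
{"fn": "move_arm", "kwargs": {"deltas": [0, 0, 1, 0, 0, 0, 0, 0, 0, 2, 0, 0, 0, 0, 0, 0, 2, 0, 0, 0, 0]}}

```text
time_s: 26.9
ee_pos: [0.3754, 0.3175, 0.0765]
tool_rot: [0.696, 0.718, 0.0, 0.0]
contact_force: [-0.2, 0.3, 2.5]
finger_gap: 0.0224
gripper_force: 59.4
```

Emit:
{"fn": "move_arm", "kwargs": {"deltas": [0, 0, 0.3, 0, 0, 0, 0, 0, 0, 0.5, 0, 0, 0, 0, 0, 0, 0.5, 0, 0, 0, 0]}}

```text
time_s: 27.15
ee_pos: [0.3755, 0.3176, 0.0764]
tool_rot: [0.696, 0.718, 0.0, 0.0]
contact_force: [-3.7, -1.3, 11.9]
finger_gap: 0.0221
gripper_force: 60.3
```

Emit:
{"fn": "move_arm", "kwargs": {"deltas": [0, 0, 0, 0, 0, 0, 0.4, 0, 0, 0, 0, 0, 0, 0.6, 0, 0, 0, 0, 0, 0, 0.6, 0, 0, -10, 0, 0, 0, 0.6, 0, 0, -45, 0, 0, 0, 0.6]}}

```text
time_s: 27.57
ee_pos: [0.3734, 0.3161, 0.1178]
tool_rot: [0.696, 0.718, -0.003, -0.001]
contact_force: [0.2, -0.2, -0.6]
finger_gap: 0.0513
gripper_force: 0.0
```

Emit:
{"fn": "move_arm", "kwargs": {"deltas": [0, 0, -40, 0, 0, 0, 0.6, 0, 0, -80, 0, 0, 0, 0.6, 0, 0, -120, 0, 0, 0, 0.6, 0, 0, -150, 0, 0, 0, 0.6, 0, 0, -150, 0, 0, 0, 0.6]}}

```text
time_s: 27.98
ee_pos: [0.3768, 0.3183, 0.2763]
tool_rot: [0.696, 0.718, 0.004, 0.001]
contact_force: [0.9, 1.0, -0.5]
finger_gap: 0.0509
gripper_force: 0.0
```

Run:
```python
from h import *
d=snap("f_w"); k=4; big=cv2.resize(d["frame"],None,fx=k,fy=k,interpolation=cv2.INTER_CUBIC); hsv=cv2.cvtColor(big,cv2.COLOR_RGB2HSV)
m=((hsv[...,1]<75)&(hsv[...,2]>100)).astype(np.uint8); P=lambda c,z:(ray(d,(c.reshape(-1,2)+.5)/k-.5,z)*1000).astype(np.float32)
for c in cv2.findContours(m,cv2.RETR_EXTERNAL,cv2.CHAIN_APPROX_NONE)[0]:
    if cv2.contourArea(c)>20000: e=cv2.fitEllipse(P(c,.07)); print(np.round(c.reshape(-1,2).mean(0)/k),np.round(e[0],1),np.round(e[1],1),"| at brc height",np.round(cv2.fitEllipse(P(c,.08))[0],1))
pose(); s=snap("f_s","scene")
a=cv2.resize(s["frame"][130:300,90:490],(800,340),interpolation=cv2.INTER_CUBIC); b=cv2.resize(d["frame"][:260],(560,260))
o=np.zeros((600,800,3),np.uint8); o[:340]=a; o[340:,:560]=b; cv2.imwrite("pics/fin.png",o[:,:,::-1])
```

```text
[307. 316.] [427.9 121.9] [ 80.9 133.9] | at brc height [426.4 129.7]
[460. 286.] [632.  175.7] [ 87.1 148.6] | at brc height [624.6 181.9]
[277. 185.] [375.4 319. ] [80.4 80.9] | at brc height [375.4 321.1]
[397.  88.] [504.2 430.6] [103.7 116.1] | at brc height [500.4 429.5]
t 28.03 tcp [376.4 318.1 273.3] ytool yaw 1.8 tilt [0.24 0.14] gap 51.3 F [-0.4 -0.2 -0.9] grip 0.0 q [ 0.54  0.19 -0.03  1.34 -0.    2.08]
```

View pics/fin.png

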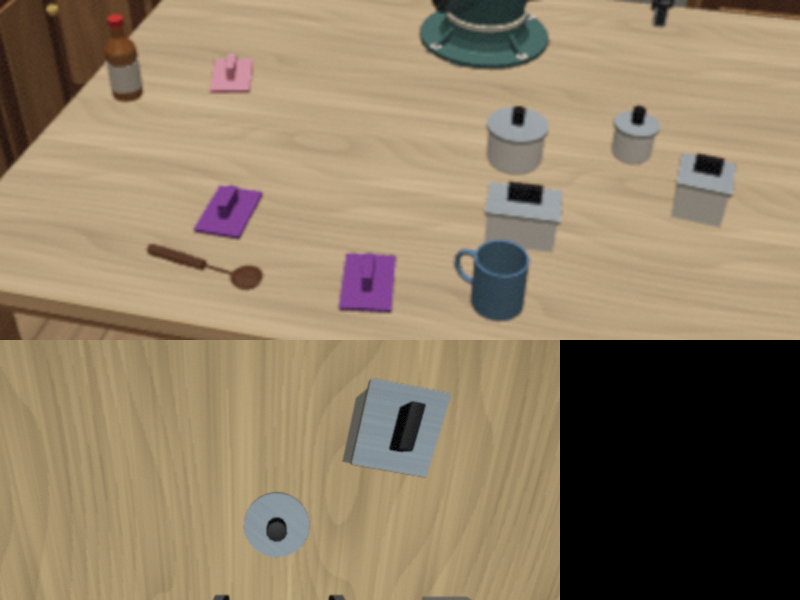

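The scene view shows all four canisters lidded, flat and centred, with the mug, the bottle and the decoys where they started. I'll let the arm settle and hand in.

Emit:
{"fn": "move_arm", "kwargs": {"deltas": [0, 0, 0, 0, 0, 0, 0.6, 0, 0, 0, 0, 0, 0, 0.6, 0, 0, 0, 0, 0, 0, 0.6]}}

```text
time_s: 28.33
ee_pos: [0.3749, 0.3172, 0.2697]
tool_rot: [0.696, 0.718, -0.001, -0.0]
contact_force: [0.1, -0.1, 0.1]
finger_gap: 0.0511
gripper_force: 0.0
```

```bash
python3 -c "
from workcell import workorder; print(workorder.close_job())"
```

```text
the job is handed in; nothing more can be done
None
```

All four lids are on their matching canisters, flat and squared up, and the job was handed in after about 28 s with the mug and sauce bottle undisturbed; no verdict came back.

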